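# Clamp the filter manifold lid evenly

### The job

Clamp the sloping lid of the filter manifold down evenly with its four wing screws, turning them clockwise a little at a time: first bring all four to about half way (wings at about 45 degrees), and only then all four home against their stops (wings lying crosswise). In each pass work crisscross: the second screw you turn must be the one diagonally opposite the first, then do the other two. Leave the bottle, beaker and tip box where they stand and let go when finished.

Things in the scene. Friction and masses are not known exactly. Their poses are not given: they have to be found in the camera images.
- manifold: Filter manifold, fixed: white lid 124 x 164 mm with dark wells, grey base, steel stand. The lid slopes 30 deg, falling away from the robot; its normal leans 30 deg from vertical, away from the robot. Origin: on the bench, 100 mm under the centre of the lid's face. x to the lid's low far edge, y left, z up; yaw within 0.3 rad. Screws at corners of 90 (slope) x 130 mm; nothing else on the lid.
- wing_near_left (a point): Wing screw near left as the robot sees it: black wing 40 mm long, 10 thick, 26 tall, square to the lid on a 19 mm round hub; it spans 11 to 37 mm above the lid's face. This point: on the screw's axis, 26 mm above the lid's face. Turns with the screw: x along the wing's length, y through its thickness (grip across y), z along the axis, out of the lid.
- wing_near_right (a point): Wing screw near right as the robot sees it: black wing 40 mm long, 10 thick, 26 tall, square to the lid on a 19 mm round hub; it spans 11 to 37 mm above the lid's face. This point: on the screw's axis, 26 mm above the lid's face. Turns with the screw: x along the wing's length, y through its thickness (grip across y), z along the axis, out of the lid.
- wing_far_left (a point): Wing screw far left as the robot sees it: black wing 40 mm long, 10 thick, 26 tall, square to the lid on a 19 mm round hub; it spans 11 to 37 mm above the lid's face. This point: on the screw's axis, 26 mm above the lid's face. Turns with the screw: x along the wing's length, y through its thickness (grip across y), z along the axis, out of the lid.
- wing_far_right (a point): Wing screw far right as the robot sees it: black wing 40 mm long, 10 thick, 26 tall, square to the lid on a 19 mm round hub; it spans 11 to 37 mm above the lid's face. This point: on the screw's axis, 26 mm above the lid's face. Turns with the screw: x along the wing's length, y through its thickness (grip across y), z along the axis, out of the lid.
- screw_near_left (a joint): Turn of the near left screw, rad; grows clockwise seen from above the lid (negative about the wing's z). 0 = slack, wing along the slope; 0.785 = half way; 1.571 = home at a hard stop, wing crosswise (left-right). Starts at 0 to 0.3. Takes 0.10 Nm, 0.15 at home; stays where left; does not move along its axis.
- screw_near_right (a joint): Turn of the near right screw, rad; grows clockwise seen from above the lid (negative about the wing's z). 0 = slack, wing along the slope; 0.785 = half way; 1.571 = home at a hard stop, wing crosswise (left-right). Starts at 0 to 0.3. Takes 0.10 Nm, 0.15 at home; stays where left; does not move along its axis.
- screw_far_left (a joint): Turn of the far left screw, rad; grows clockwise seen from above the lid (negative about the wing's z). 0 = slack, wing along the slope; 0.785 = half way; 1.571 = home at a hard stop, wing crosswise (left-right). Starts at 0 to 0.3. Takes 0.10 Nm, 0.15 at home; stays where left; does not move along its axis.
- screw_far_right (a joint): Turn of the far right screw, rad; grows clockwise seen from above the lid (negative about the wing's z). 0 = slack, wing along the slope; 0.785 = half way; 1.571 = home at a hard stop, wing crosswise (left-right). Starts at 0 to 0.3. Takes 0.10 Nm, 0.15 at home; stays where left; does not move along its axis.
- reagent_bottle: Bystander: white plastic bottle with a red cap, 60 mm in diameter, 125 mm tall, loose on the bench. Origin at the centre of its underside.
- beaker: Bystander: empty glass beaker, 66 mm in diameter, 85 mm tall, loose on the bench. Origin at the centre of its underside.
- tip_box: Bystander: box of pipette tips, blue with a white lid, 77 x 62 mm, 59 mm tall, loose on the bench. Origin at the centre of its underside.

How it is judged:
On the way, in this order (a step that is already met when the one before it is completed fails the run):
1. two diagonally opposite screws are about half way ((value of joint each of screw_near_left, screw_far_right above 0.5 rad or value of joint each of screw_near_right, screw_far_left above 0.5 rad)), for 0.1 s.
2. all four screws are about half way (over 0.5 rad) (value of joint each of screw_near_left, screw_near_right, screw_far_left, screw_far_right above 0.5 rad), for 0.1 s.
3. two diagonally opposite screws are home ((value of joint each of screw_near_left, screw_far_right above 1.43 rad or value of joint each of screw_near_right, screw_far_left above 1.43 rad)), for 0.1 s.
At the end, for the whole second after the job is handed in: All four wing screws are home (turned beyond 1.43 rad, that is within 8 degrees of the stop) and at rest (value of joint each of screw_near_left, screw_near_right, screw_far_left, screw_far_right above 1.43 rad and velocity of joint each of screw_near_left, screw_near_right, screw_far_left, screw_far_right below 0.05 rad/s); the robot touches nothing.
It fails at once if a screw is driven well past half way (over 1.15 rad) before all four have been brought about half way (over 0.5 rad) ((value of joint screw_near_left above 1.15 rad and value of joint screw_near_right below 0.5 rad) or (value of joint screw_near_left above 1.15 rad and value of joint screw_far_left below 0.5 rad) or (value of joint screw_near_left above 1.15 rad and value of joint screw_far_right below 0.5 rad) or (value of joint screw_near_right above 1.15 rad and value of joint screw_near_left below 0.5 rad) or (value of joint screw_near_right above 1.15 rad and value of joint screw_far_left below 0.5 rad) or (value of joint screw_near_right above 1.15 rad and value of joint screw_far_right below 0.5 rad) or (value of joint screw_far_left above 1.15 rad and value of joint screw_near_left below 0.5 rad) or (value of joint screw_far_left above 1.15 rad and value of joint screw_near_right below 0.5 rad) or (value of joint screw_far_left above 1.15 rad and value of joint screw_far_right below 0.5 rad) or (value of joint screw_far_right above 1.15 rad and value of joint screw_near_left below 0.5 rad) or (value of joint screw_far_right above 1.15 rad and value of joint screw_near_right below 0.5 rad) or (value of joint screw_far_right above 1.15 rad and value of joint screw_far_left below 0.5 rad)).
It fails at once if in the first pass two neighbouring screws are brought half way (over 0.5 rad) before either one's diagonal opposite ((value of joint each of screw_near_left, screw_near_right above 0.5 rad and value of joint each of screw_far_right, screw_far_left below 0.5 rad) or (value of joint each of screw_near_left, screw_far_left above 0.5 rad and value of joint each of screw_far_right, screw_near_right below 0.5 rad) or (value of joint each of screw_far_right, screw_near_right above 0.5 rad and value of joint each of screw_near_left, screw_far_left below 0.5 rad) or (value of joint each of screw_far_right, screw_far_left above 0.5 rad and value of joint each of screw_near_left, screw_near_right below 0.5 rad)).
It fails at once if in the second pass two neighbouring screws are driven past 1.15 rad before either one's diagonal opposite ((value of joint each of screw_near_left, screw_near_right above 1.15 rad and value of joint each of screw_far_right, screw_far_left below 1.15 rad) or (value of joint each of screw_near_left, screw_far_left above 1.15 rad and value of joint each of screw_far_right, screw_near_right below 1.15 rad) or (value of joint each of screw_far_right, screw_near_right above 1.15 rad and value of joint each of screw_near_left, screw_far_left below 1.15 rad) or (value of joint each of screw_far_right, screw_far_left above 1.15 rad and value of joint each of screw_near_left, screw_near_right below 1.15 rad)).
It fails at once if a bystander is shifted by more than 30 mm or tipped (distance of any of reagent_bottle, beaker, tip_box from where it was at the start of the episode above 0.03 m or angle between any of reagent_bottle, beaker, tip_box's own z axis and vertical above 0.35 rad).
It also fails if it takes over 72 s, if anything falls off the work surface, if the arm or the gripper's body presses on something with over 40 N, if the wrist force passes 120 N, or if a joint passes its speed limit or range.

### The arm

A 6-joint arm with a two-finger parallel gripper is mounted at the origin on the work surface. World frame = base frame: x ahead of the robot, y to its left, z up, the work surface at z = 0. Lengths are in m, angles in rad, forces in N, time in s.
With the tool pointing down it reaches from about 0.4 to 0.925 m from the base axis. Payload 3.4 kg.
Tool frame: the origin (TCP) lies between the finger pads; the fingertips stand 25 mm ahead of it and the grasp point (between the pads) lies 6 mm ahead of it (manip.tip_reach is the z of the fingertips in the tool frame, in m); z points along the fingers, x is the direction in which the jaws open and shut, and the axes are right-handed (so a half turn about z gives the same grasp; the last joint's range is limited). The gripper opens to 85 mm and grips with 20 to 120 N. Pads are 22 mm wide; open, the fingers measure 114 mm over their backs; the gripper's body (76 mm by 85 mm) begins 54 mm behind the grasp point. The pads swing forward as they close: fully open they stand 13 mm farther back than shut.
Start: joints at [-1.417, 0.307, 1.506, -0, 1.328, -0.073], TCP at [0.13, -0.56, 0.227] pointing down, gripper open.
Joint ranges: [-3.12, 3.12], [-1.05, 2.28], [0.14, 2.33], [-1.42, 4.57], [0.1, 2.73], [-2.68, 2.68]. Speed limits (rad/s): [2.57, 2.57, 3.14, 3.14, 3.14, 3.14].

### API

Orientations are given as a 3x3 rotation matrix whose columns are the frame's x, y, z axes.
In Python, from station import manip gives the robot as it stands. Calls block until the motion is done:
- manip.move_pose(position, orientation): joint-space move of the TCP to a pose.
- manip.move_linear(position, speed=0.15, attitude=None, force_limit=None): straight line of the TCP; attitude=None keeps the orientation; speed is the mean speed in m/s. With force_limit (N) it stops when the force on the tool has changed by that much, and returns True; else False.
- manip.goto_joints(angles): joint-space move.
- manip.gripper_to(opening, grip_force=None): finger opening in m; grip_force is the grip in N (None keeps the last); returns when the fingers have stopped.
- manip.dwell(seconds).
- manip.ik(position, orientation): joint angles nearest the present ones, or None.
- manip.observe(): the state.
- manip.read_camera(name): name is "scene" or "top" or "wrist"; returns the picture (400x640x3 uint8, red, green, blue); there is no depth.
- manip.camera_model(name): a dict with "vfov" (degrees; the focal length in pixels is half the picture's height over the tangent of half this angle, whatever the lens; pixels are square), "cx", "cy" (the principal point, pixels), "pose" (4x4, takes a point from camera to world coordinates); the wrist camera has in their place "mount" (4x4, takes a point from camera to tool coordinates, whose origin is the TCP and whose axes are the tool frame's). Camera axes: x right, y down, z forward; pixel columns grow to the right and rows downward; lengths in m; the calibration is good to about 2 mm. A picture is of the moment at which its call begins: read the wrist's pose just before it. camera_model takes no time and is no camera call.
A pose or a line that the arm cannot do raises manip.PlanningError and nothing moves.
- manip.job_done(): hands the job in, once; it reports no verdict.
The state is a dict: "time": time; "qpos": joint angles; "joint_velocities": joint speeds; "joint_efforts": joint torques, N m; "eef_pos": TCP position; "tcp_rot": TCP orientation; "force": force on the tool from outside, world axes, zero at the start; "torque": the same for the moment, N m; "gripper_width": finger opening in m.
Only numpy, scipy, OpenCV 4.12 (cv2) and the standard library are available. Lean on these libraries where they do the work, as an engineer would, in place of code of your own. Each camera call takes 0.05 s, during which the arm holds its last target.

## Working session

There is one attempt and no reset: what is moved stays moved. The work goes in short steps, each a Python script; the robot and the scene stay as the last script left them, time stands still between calls to the robot, and variables do not carry over. Pictures are saved under pics/ and viewed, and the job is handed in when it is done.

```bash
ls; mkdir -p pics; python3 - <<'E'
from station import manip
import cv2
for n in ("scene","top"):
    im=manip.read_camera(n); cv2.imwrite(f"pics/{n}0.png",im[:,:,::-1])
    print(n,manip.camera_model(n))
print(manip.camera_model("wrist"), manip.tip_reach, manip.observe()["time"])
E
```

```text
pics
scene {'vfov': 50.8506523722544, 'cx': 322.04513092079696, 'cy': 195.96477690117675, 'pose': array([[-0.21267993,  0.81523488, -0.5386644 ,  1.15472308],
       [ 0.97711788,  0.17585719, -0.11964489,  0.15082806],
       [-0.00281068, -0.55178469, -0.83398187,  0.96765697],
       [ 0.        ,  0.        ,  0.        ,  1.        ]])}
top {'vfov': 49.812336412694066, 'cx': 317.05415214583786, 'cy': 201.69016190756068, 'pose': array([[-0.02785744, -0.99724207,  0.06879105,  0.54703263],
       [-0.99944734,  0.02653815, -0.02001835,  0.04068761],
       [ 0.01813755, -0.06931069, -0.99743023,  1.05024958],
       [ 0.        ,  0.        ,  0.        ,  1.        ]])}
{'vfov': 64.59851373244885, 'cx': 318.14849733501177, 'cy': 197.91709176785304, 'mount': array([[ 9.99999443e-01,  1.39727254e-04,  1.04657841e-03,
         7.90105980e-04],
       [-4.09594286e-04,  9.64921132e-01,  2.62539600e-01,
        -6.66973184e-02],
       [-9.73181684e-04, -2.62539883e-01,  9.64920651e-01,
        -1.46658711e-01],
       [ 0.00000000e+00,  0.00000000e+00,  0.00000000e+00,
         1.00000000e+00]])} 0.025 0.1
```

View pics/scene0.png

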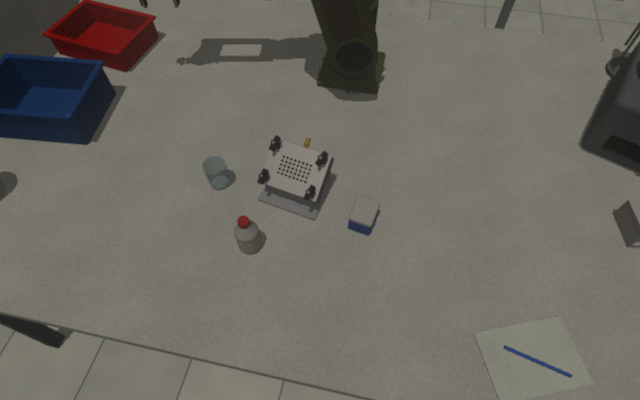

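View pics/top0.png

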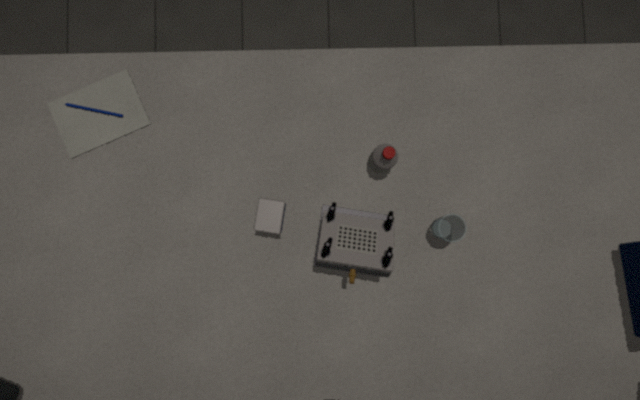

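The top view shows the lid at about (357,240), with wings near (331,212), (389,221), (326,247) and (387,257). The scene view shows the same layout. I'll enlarge both.

```bash
python3 - <<'E'
import cv2
a=cv2.imread("pics/top0.png")[190:285,300:420]; b=cv2.imread("pics/scene0.png")[125:225,245:345]
f=lambda i,s:cv2.convertScaleAbs(cv2.resize(i,None,fx=s,fy=s,interpolation=cv2.INTER_CUBIC),alpha=1.8)
cv2.imwrite("pics/top0c.png",f(a,6)); cv2.imwrite("pics/scene0c.png",f(b,6))
E
```

```text
(no output)
```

View pics/top0c.png

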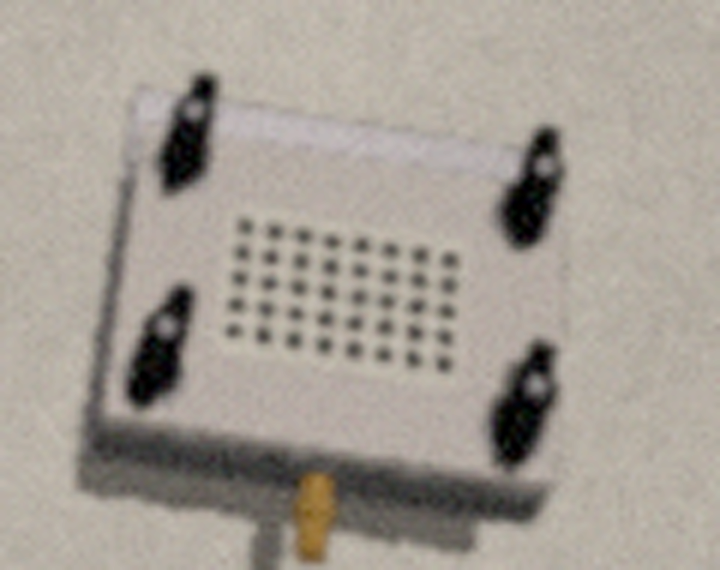

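View pics/scene0c.png

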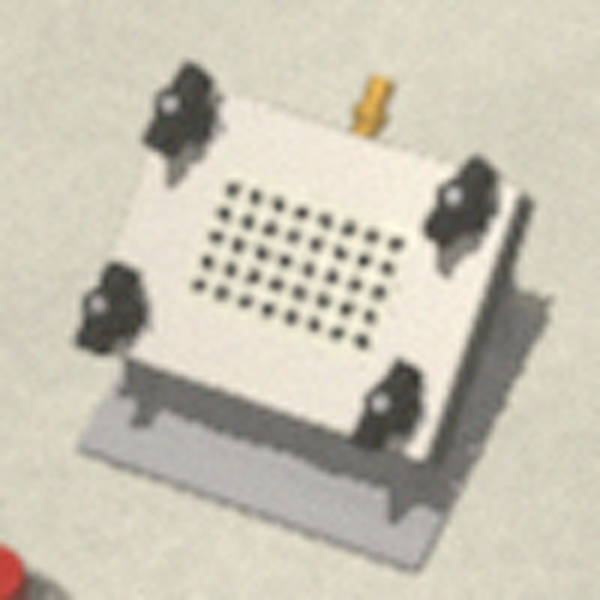

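```bash
cat > h.py <<'E'
import numpy as np, cv2
from station import manip
from scipy.optimize import least_squares
from scipy.spatial.transform import Rotation as R
NAMES=["NL","NR","FL","FR"]
LOC={"NL":(-.045,.065),"NR":(-.045,-.065),"FL":(.045,.065),"FR":(.045,-.065)}
def lid(p):  # p=x,y,yaw -> origin (lid face centre), R
    return np.array([p[0],p[1],.1]), (R.from_euler('z',p[2])*R.from_euler('y',30,degrees=True)).as_matrix()
def wpt(p,n,h):
    o,M=lid(p); return o+M@np.array([*LOC[n],h])
def proj(cm,pose,P):
    f=200/np.tan(np.radians(cm['vfov'])/2); q=pose[:3,:3].T@(np.asarray(P)-pose[:3,3])
    return np.array([cm['cx']+f*q[0]/q[2],cm['cy']+f*q[1]/q[2]])
def wristpose(o,cm):
    T=np.eye(4);T[:3,:3]=o['tcp_rot'];T[:3,3]=o['eef_pos'];return T@cm['mount']
E
python3 - <<'E'
from h import *
obs={"top":((300,190),dict(FL=(192,108),FR=(544,166),NL=(167,325),NR=(538,385),C=(344,296))),
"scene":((245,125),dict(NR=(169,103),NL=(454,196),FR=(97,305),FL=(380,406),C=(298,265)))}
def res(p,det=False):
    r=[]
    for c,(off,d) in obs.items():
        cm=manip.camera_model(c)
        for k,v in d.items():
            uv=(np.array(v)+.5)/6-.5+off
            r.append(proj(cm,cm['pose'],lid(p)[0] if k=='C' else wpt(p,k,p[3]))-uv)
    return np.concatenate(r)
s=least_squares(res,[.5,0,0,.037]); print(s.x, s.fun.round(1))
for c,px in (("top",[(383,157),(270,217),(443,230)]),):
    cm=manip.camera_model(c);f=200/np.tan(np.radians(cm['vfov'])/2)
    for u in px:
        d=cm['pose'][:3,:3]@[(u[0]-cm['cx'])/f,(u[1]-cm['cy'])/f,1]; z=.06
        print(u,cm['pose'][:3,3]+d*(z-cm['pose'][2,3])/d[2])
E
```

```text
[ 0.52788978 -0.06259208 -0.18434708  0.03917157] [-0.   0.3  0.  -0.  -0.5  0.1 -0.3 -0.1 -0.6  0.1 -0.3  0.1 -0.4  0.2
 -0.3 -0.1 -0.4 -0.4 -0.4  0.2]
(383, 157) [ 0.71549845 -0.13559405  0.06      ]
(270, 217) [0.58299962 0.12974643 0.06      ]
(443, 230) [ 0.54216775 -0.26781391  0.06      ]
```

The fit is better than 0.6 px everywhere. It puts the lid at (0.528, -0.063) with a yaw of -0.184, and the spots sit about 39 mm above the lid. Next I'll check reachability and choose a tool branch.

```bash
cat >> h.py <<'E'
P0=(0.5279,-0.0626,-0.1843)
def toolR(p,th,s):
    _,M=lid(p); c,si=np.cos(th),np.sin(th)
    # screw turned by th negative about lid z: wing y
    wx=M@[c,-si,0]; wy=M@[si,c,0]; z=-M[:,2]; x=s*wy
    return np.column_stack([x,np.cross(z,x),z])
E
python3 - <<'E'
from h import *
for s in (1,-1):
  for n in NAMES:
    for th in (0,.8,1.62):
      q=manip.ik(wpt(P0,n,.039),toolR(P0,th,s)); q2=manip.ik(wpt(P0,n,.09),toolR(P0,th,s))
      print(s,n,th,None if q is None else np.round(q,2),None if q2 is None else np.round(q2,2))
  o,M=lid(P0)
  for h in (.12,.18): print(manip.ik(o+M@[0,0,h],toolR(P0,0,s)))
E
```

```text
1 NL 0 [-0.1   0.58  1.36  0.04  1.73 -1.49] [-0.1   0.58  1.24  0.04  1.84 -1.49]
1 NL 0.8 [-0.1   0.58  1.36  0.04  1.73 -0.69] [-0.1   0.58  1.24  0.04  1.84 -0.69]
1 NL 1.62 [-0.1   0.58  1.36  0.04  1.73  0.13] [-0.1   0.58  1.24  0.04  1.84  0.13]
1 NR 0 [-0.29  0.57  1.37 -0.05  1.72 -1.67] [-0.28  0.57  1.26 -0.05  1.83 -1.67]
1 NR 0.8 [-0.29  0.57  1.37 -0.05  1.72 -0.87] [-0.28  0.57  1.26 -0.05  1.83 -0.87]
1 NR 1.62 [-0.29  0.57  1.37 -0.05  1.72 -0.05] [-0.28  0.57  1.26 -0.05  1.83 -0.05]
1 FL 0 [-0.11  0.72  1.19  0.04  1.75 -1.5 ] [-0.11  0.72  1.08  0.04  1.87 -1.5 ]
1 FL 0.8 [-0.11  0.72  1.19  0.04  1.75 -0.7 ] [-0.11  0.72  1.08  0.04  1.87 -0.7 ]
1 FL 1.62 [-0.11  0.72  1.19  0.04  1.75  0.12] [-0.11  0.72  1.08  0.04  1.87  0.12]
1 FR 0 [-0.28  0.71  1.21 -0.05  1.74 -1.66] [-0.27  0.71  1.09 -0.05  1.86 -1.66]
1 FR 0.8 [-0.28  0.71  1.21 -0.05  1.74 -0.86] [-0.27  0.71  1.09 -0.05  1.86 -0.86]
1 FR 1.62 [-0.28  0.71  1.21 -0.05  1.74 -0.04] [-0.27  0.71  1.09 -0.05  1.86 -0.04]
[-0.19329609  0.64175022  1.10700553 -0.0047807   1.91641451 -1.58020683]
[-0.192961
[... 275 characters left out ...]
  1.37 -0.05  1.72  1.47] [-0.28  0.57  1.26 -0.05  1.83  1.47]
-1 NR 0.8 [-0.29  0.57  1.37 -0.05  1.72  2.27] [-0.28  0.57  1.26 -0.05  1.83  2.27]
-1 NR 1.62 None None
-1 FL 0 [-0.11  0.72  1.19  0.04  1.75  1.64] [-0.11  0.72  1.08  0.04  1.87  1.64]
-1 FL 0.8 [-0.11  0.72  1.19  0.04  1.75  2.44] [-0.11  0.72  1.08  0.04  1.87  2.44]
-1 FL 1.62 None None
-1 FR 0 [-0.28  0.71  1.21 -0.05  1.74  1.48] [-0.27  0.71  1.09 -0.05  1.86  1.48]
-1 FR 0.8 [-0.28  0.71  1.21 -0.05  1.74  2.28] [-0.27  0.71  1.09 -0.05  1.86  2.28]
-1 FR 1.62 None None
[-0.19329609  0.64175022  1.10700553 -0.0047807   1.91641451  1.56138582]
[-0.19296196  0.65732346  0.94716563 -0.00490821  2.0606811   1.56098536]
```

```bash
python3 - <<'E'
from h import *
o,M=lid(P0)
manip.move_pose(o+M@[-.01,0,.17],toolR(P0,0,1))
ob=manip.observe(); im=manip.read_camera("wrist"); cm=manip.camera_model("wrist")
cv2.imwrite("pics/w1.png",im[:,:,::-1]); print(ob['time'],ob['eef_pos'],ob['gripper_width'],ob['force'])
T=wristpose(ob,cm)
np.save("T1.npy",T)
for n in NAMES: print(n,proj(cm,T,wpt(P0,n,.037)),proj(cm,T,wpt(P0,n,.011)))
E
```

```text
2.525 [ 0.6026928  -0.07779376  0.25237811] 0.08541634221497944 [ 0.93743891 -0.08815324 -0.28641194]
NL [394.2616246  148.02164411] [387.98680642 145.0534865 ]
NR [246.52983005 148.33476492] [252.46983969 145.34236164]
FL [388.52955602 242.95118802] [383.14664951 232.91125678]
FR [252.32064978 243.18728267] [257.38880225 233.1343784 ]
```

View pics/w1.png

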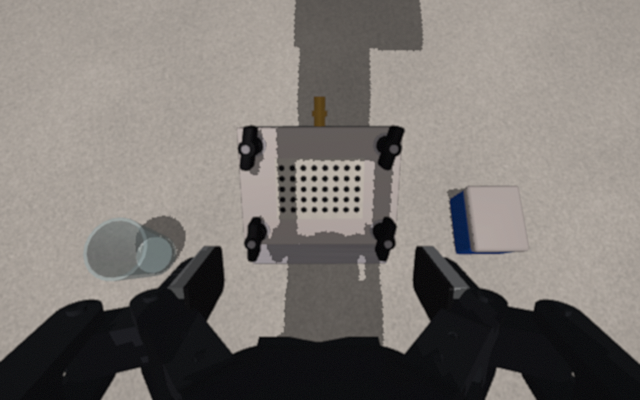

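The wrist view shows spots at about (393,149), (246,149), (388,244) and (252,244), which is within about 1 px of prediction. I'll enlarge it to read the wing angles.

```bash
python3 - <<'E'
import cv2
a=cv2.imread("pics/w1.png")[115:270,230:410]
cv2.imwrite("pics/w1c.png",cv2.convertScaleAbs(cv2.resize(a,None,fx=4,fy=3.8709677 if 0 else 4,interpolation=cv2.INTER_CUBIC)[:600],alpha=2.2,beta=10))
E
```

```text
(no output)
```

View pics/w1c.png

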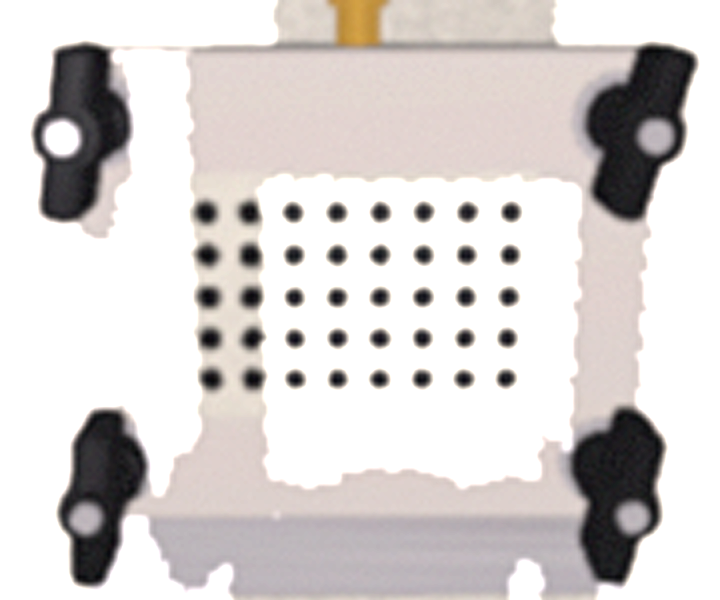

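Starting angles are roughly NL 0.28, NR 0.11, FL 0.16 and FR 0.10. I'll turn NL to half way first.

```bash
cat >> h.py <<'E'
HG=.039
def approach(n,th,hi=.085,op=.035):
    manip.gripper_to(op)
    manip.move_pose(wpt(P0,n,hi),toolR(P0,th,1))
    hit=manip.move_linear(wpt(P0,n,HG),speed=.1,force_limit=15)
    manip.gripper_to(0.0,30)
    o=manip.observe(); print(n,'hit',hit,'t',o['time'],'w',round(o['gripper_width'],4),'F',o['force'].round(1) if hasattr(o['force'],'round') else o['force'])
def turn(n,th):
    q=manip.ik(wpt(P0,n,HG),toolR(P0,th,1)); manip.goto_joints(q)
    o=manip.observe(); M=lid(P0)[1]
    x=np.array(o['tcp_rot'])[:,0]; l=M.T@x
    print(' turned',round(np.arctan2(l[0],l[1]),3),'t',o['time'],'F',np.round(o['force'],1),'Tq.n',round(float(np.dot(o['torque'],M[:,2])),3))
def release(n,th,hi=.085,op=.035):
    manip.gripper_to(op)
    manip.move_linear(wpt(P0,n,hi),speed=.15)
    o=manip.observe(); print(' up t',o['time'],'F',np.round(o['force'],1))
E
python3 - <<'E'
from h import *
approach("NL",.28)
turn("NL",.8)
im=manip.read_camera("wrist"); cv2.imwrite("pics/w2.png",im[:,:,::-1])
release("NL",.8)
im=manip.read_camera("wrist"); cv2.imwrite("pics/w3.png",im[:,:,::-1])
E
```

```text
NL hit False t 4.6833 w -0.0001 F [ 0.3 -0.2  0.5]
 turned 0.798 t 5.25 F [ 0.7 -0.5 -0.3] Tq.n 0.007
 up t 6.1917 F [ 0.3 -0.   0.7]
```

View pics/w2.png

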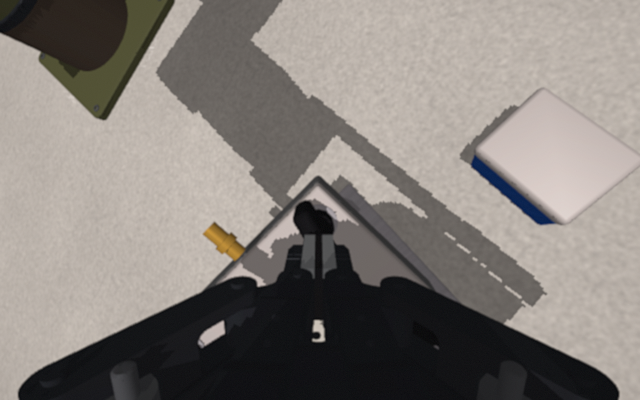

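View pics/w3.png

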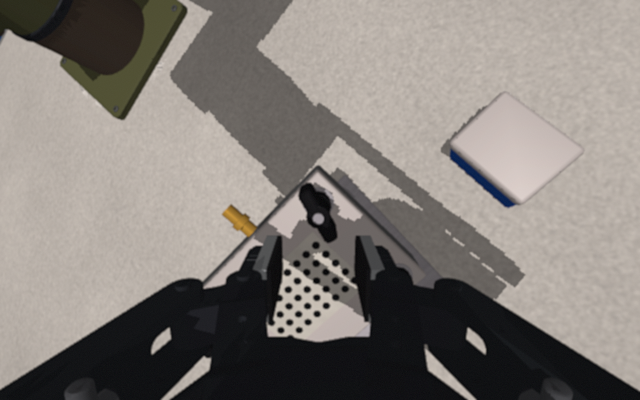

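In the pictures the fingers closed beside the wing: the wing sits at (318,215), the pads meet at about (318,250), and the gripper width read 0. NL didn't turn. I'll find out where the offset comes from.

```bash
python3 - <<'E'
from h import *
ob=manip.observe(); cm=manip.camera_model("wrist"); T=wristpose(ob,cm)
o,M=lid(P0)
print("tcp in lid",M.T@(np.array(ob['eef_pos'])-o), M.T@np.array(ob['tcp_rot'])[:,2])
for h in (0,.011,.037,.039): print(h,proj(cm,T,wpt(P0,"NL",h)))
print("centre",proj(cm,T,o))
for z in (-.02,0,.006,.025): print(z,proj(cm,T,ob['eef_pos']+np.array(ob['tcp_rot'])[:,2]*z))
E
```

```text
tcp in lid [-0.04531513  0.06492387  0.0841008 ] [-1.24877884e-03 -1.04652935e-04 -9.99999215e-01]
0 [318.80961121 201.33358713]
0.011 [318.80873454 205.45692238]
0.037 [318.80630064 216.90450233]
0.039 [318.80608845 217.90253484]
centre [303.00591665 292.40306446]
-0.02 [318.20804261 265.13276182]
0 [318.24480645 246.5360232 ]
0.006 [318.25415691 241.80615889]
0.025 [318.279867   228.80088232]
```

```bash
python3 - <<'E'
import cv2
a=cv2.imread("pics/w2.png")[160:280,255:385];b=cv2.imread("pics/w3.png")[160:280,255:385]
f=lambda i:cv2.convertScaleAbs(cv2.resize(i,None,fx=3,fy=3,interpolation=cv2.INTER_CUBIC),alpha=2.5,beta=15)
cv2.imwrite("pics/w23.png",cv2.hconcat([f(a),f(b)]))
E
```

```text
(no output)
```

View pics/w23.png

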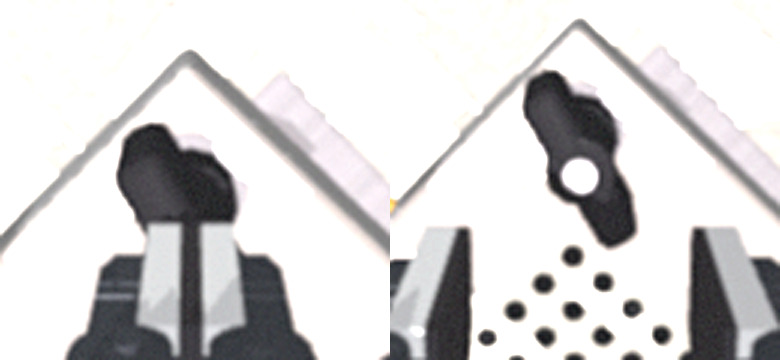

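```bash
python3 - <<'E'
from h import *
manip.move_pose(wpt(P0,"NL",.085),toolR(P0,.28,1))
hit=manip.move_linear(wpt(P0,"NL",HG),speed=.1,force_limit=15)
ob=manip.observe(); cm=manip.camera_model("wrist"); T=wristpose(ob,cm)
im=manip.read_camera("wrist"); cv2.imwrite("pics/w4.png",im[:,:,::-1])
o,M=lid(P0)
print(hit,ob['time'],ob['gripper_width'],"tcp in lid",M.T@(np.array(ob['eef_pos'])-o))
for h in (.011,.037,.039): print(h,proj(cm,T,wpt(P0,"NL",h)))
a=im[130:330,220:420,::-1]
cv2.imwrite("pics/w4c.png",cv2.convertScaleAbs(cv2.resize(a,None,fx=3,fy=3,interpolation=cv2.INTER_CUBIC),alpha=2.2,beta=15))
E
```

```text
False 7.4167 0.03514849772479506 tcp in lid [-0.04486159  0.06503967  0.03929243]
0.011 [318.93432839 226.87150595]
0.037 [318.99796552 244.75363652]
0.039 [319.00369106 246.36252225]
```

View pics/w4c.png

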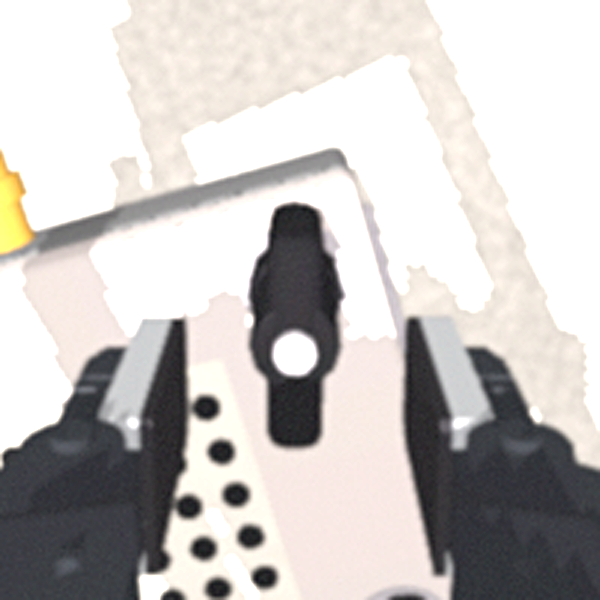

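The spot is within 2 px of prediction, so alignment is right. But judging by the apparent pad spacing, the tips sit roughly at the TCP (z≈0) instead of 25 mm ahead, so the pads closed above the wing. I'll lower in guarded steps.

```bash
python3 - <<'E'
from h import *
for h in (.028,.02):
    hit=manip.move_linear(wpt(P0,"NL",h),speed=.04,force_limit=8)
    ob=manip.observe(); o,M=lid(P0)
    print(h,hit,ob['time'],"tcp in lid",M.T@(np.array(ob['eef_pos'])-o),np.round(ob['force'],1))
    if hit: break
im=manip.read_camera("wrist"); cv2.imwrite("pics/w5.png",im[:,:,::-1])
a=im[130:330,220:420,::-1]
cv2.imwrite("pics/w5c.png",cv2.convertScaleAbs(cv2.resize(a,None,fx=3,fy=3,interpolation=cv2.INTER_CUBIC),alpha=2.2,beta=15))
E
```

```text
0.028 False 7.8917 tcp in lid [-0.04516768  0.06497922  0.02772367] [ 0.5  1.3 -0.6]
0.02 False 8.2417 tcp in lid [-0.04521798  0.06499188  0.01960576] [-1.1  0.6  0.4]
```

View pics/w5c.png

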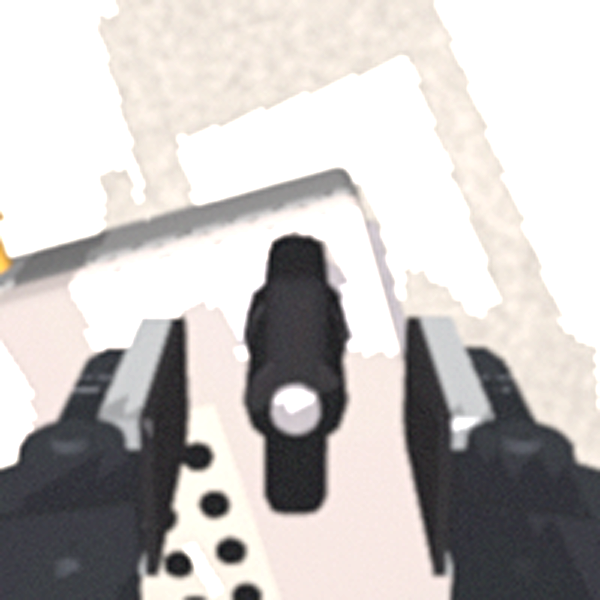

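Nothing was touched even though the nominal tip would be 5 mm inside the lid, so the fingers really are about 25 mm shorter than stated. I'll close here and check the width.

```bash
python3 - <<'E'
from h import *
manip.gripper_to(0.0,30)
ob=manip.observe(); print(ob['time'],ob['gripper_width'],np.round(ob['force'],1))
im=manip.read_camera("wrist")
a=im[130:330,220:420,::-1]
cv2.imwrite("pics/w6c.png",cv2.convertScaleAbs(cv2.resize(a,None,fx=3,fy=3,interpolation=cv2.INTER_CUBIC),alpha=2.2,beta=15))
E
```

```text
8.6333 0.009378277574135322 [0.1 0.1 1.8]
```

View pics/w6c.png

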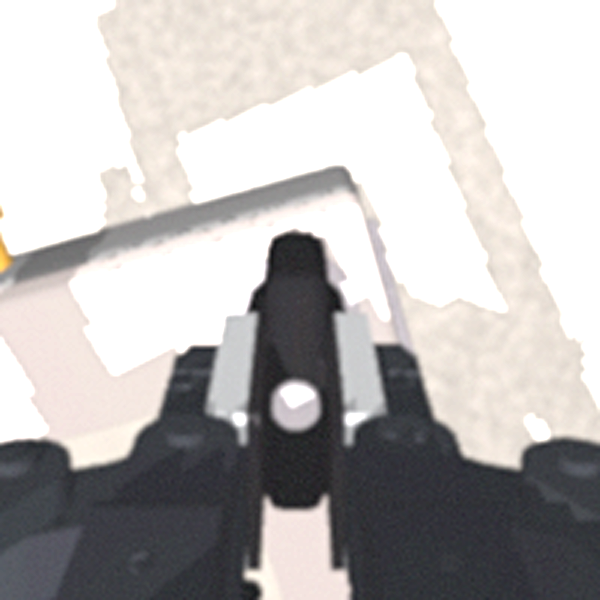

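The wing is gripped (width 9.4 mm). I'll turn NL to half way from here with the corrected depth.

```bash
sed -i 's/^HG=.*/HG=.019/; s/hi=.085/hi=.055/g; s/speed=.1,force_limit=15/speed=.1,force_limit=10/' h.py; python3 - <<'E'
from h import *
HG=.02
turn("NL",.8)
print(manip.observe()['gripper_width'])
release("NL",.8)
im=manip.read_camera("wrist")
a=im[130:330,220:420,::-1]
cv2.imwrite("pics/w7c.png",cv2.convertScaleAbs(cv2.resize(a,None,fx=3,fy=3,interpolation=cv2.INTER_CUBIC),alpha=2.2,beta=15))
E
```

```text
turned 0.8 t 9.25 F [ 1.  -0.8  6. ] Tq.n -0.091
0.009197682079902127
 up t 10.0083 F [-0.9 -0.7 -0.6]
```

View pics/w7c.png

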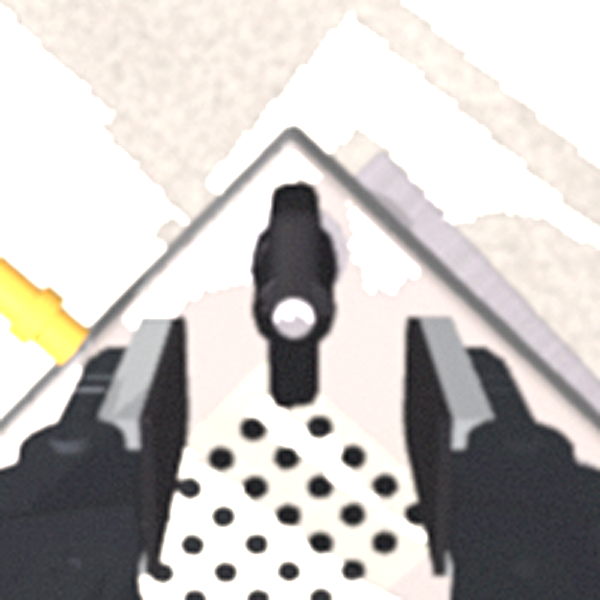

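NL now stands upright in the tool-aligned view, so it is at 0.8. Next is FR, its diagonal.

```bash
sed -i 's/hi=.055/hi=.065/g' h.py; cat >> h.py <<'E'
def snap(name):
    im=manip.read_camera("wrist"); a=im[130:330,220:420,::-1]
    cv2.imwrite(f"pics/{name}.png",cv2.convertScaleAbs(cv2.resize(a,None,fx=2,fy=2,interpolation=cv2.INTER_CUBIC),alpha=2.2,beta=15))
def do(n,a,b):
    approach(n,a)
    if not .006<manip.observe()['gripper_width']<.014: raise SystemExit("no grip")
    turn(n,b); release(n,b); snap(f"{n}_{int(b*100)}")
E
python3 - <<'E'
from h import *
do("FR",.1,.8)
E
```

```text
FR hit False t 12.0667 w 0.0092 F [2.6 0.5 3.1]
 turned 0.799 t 12.775 F [ 2.2 -1.7  5.2] Tq.n -0.087
 up t 13.6 F [ 0.1  0.  -0.1]
```

View pics/FR_80.png

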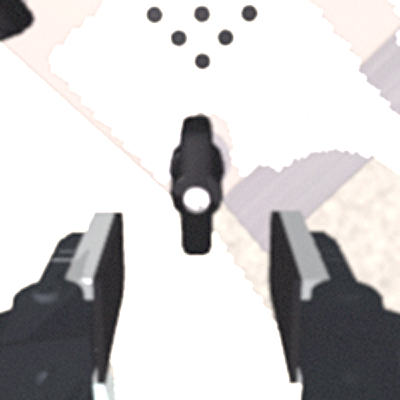

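FR is aligned with the tool at 0.8 (wing upright, spot at about (196,199) in the crop). NR and FL follow.

```bash
python3 - <<'E'
from h import *
do("NR",.11,.8)
do("FL",.16,.8)
a=cv2.hconcat([cv2.imread("pics/NR_80.png"),cv2.imread("pics/FL_80.png")]); cv2.imwrite("pics/p1.png",a)
o,M=lid(P0)
manip.move_pose(o+M@[-.01,0,.15],toolR(P0,0,1))
im=manip.read_camera("wrist")[100:300,210:430,::-1]
cv2.imwrite("pics/p1all.png",cv2.convertScaleAbs(cv2.resize(im,None,fx=3,fy=3),alpha=2.2))
E
```

```text
NR hit False t 15.525 w 0.0089 F [1.5 0.  1.6]
 turned 0.799 t 16.225 F [ 2.  -2.6  5.3] Tq.n -0.056
 up t 17.05 F [-0.7 -0.4 -0.2]
FL hit False t 18.9417 w 0.009 F [ 2.1 -1.   3.8]
 turned 0.799 t 19.6 F [ 2.  -2.7  6.2] Tq.n -0.084
 up t 20.425 F [ 0.8 -0.   0.1]
```

View pics/p1all.png

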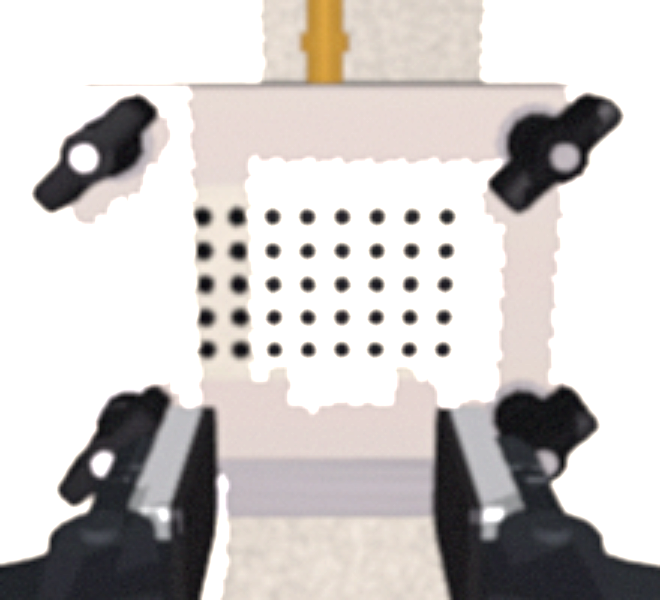

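All four wings stand at about 45° clockwise: NR (85,157), NL (565,155), FR (105,460), FL (545,460). Now the second pass, in the order NL, FR, NR, FL.

```bash
python3 - <<'E'
from h import *
for n in ("NL","FR","NR","FL"): do(n,.8,1.585)
o,M=lid(P0)
manip.gripper_to(.085)
manip.move_pose(o+M@[-.01,0,.17],toolR(P0,0,1))
print(manip.observe()['time'])
im=manip.read_camera("wrist")[100:300,210:430,::-1]
cv2.imwrite("pics/p2all.png",cv2.convertScaleAbs(cv2.resize(im,None,fx=3,fy=3),alpha=2.2))
t=[cv2.imread(f"pics/{n}_158.png") for n in NAMES]
cv2.imwrite("pics/p2.png",cv2.resize(cv2.vconcat([cv2.hconcat(t[:2]),cv2.hconcat(t[2:])]),(600,600)))
E
```

```text
NL hit False t 23.4 w 0.0089 F [ 0.9 -2.3  5. ]
 turned 1.585 t 24.175 F [ 1.1 -2.6  6.2] Tq.n 0.253
 up t 25.0 F [-0.6 -0.1 -0.7]
FR hit False t 27.125 w 0.0091 F [ 0.5 -1.1  4. ]
 turned 1.585 t 27.9 F [ 0.7 -1.8  5.6] Tq.n 0.188
 up t 28.725 F [ 0.2 -0.3 -0.5]
NR hit False t 30.725 w 0.0093 F [ 1.  -2.8  4.5]
 turned 1.585 t 31.5 F [ 0.3 -2.2  4.7] Tq.n 0.283
 up t 32.325 F [ 0.2  0.3 -0.1]
FL hit False t 34.2167 w 0.0091 F [ 1.2 -2.2  4.6]
 turned 1.585 t 34.9917 F [ 0.2 -2.   6.2] Tq.n 0.226
 up t 35.8167 F [-0.4 -0.2  0.6]
37.8917
```

View pics/p2all.png

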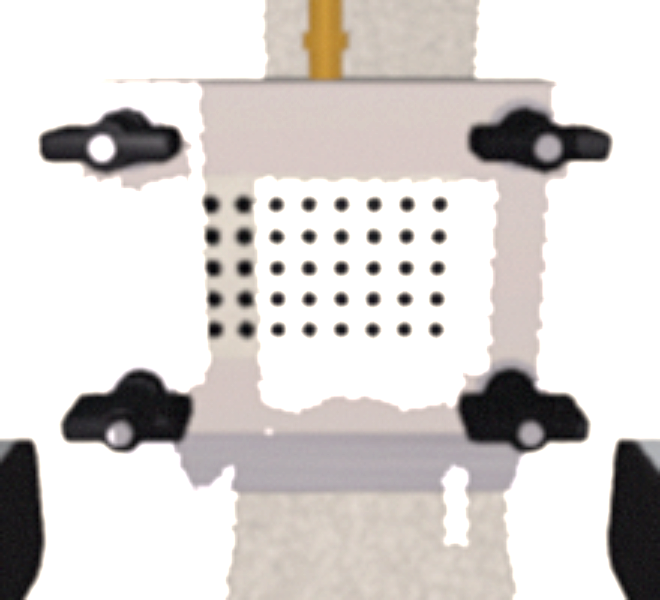

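View pics/p2.png

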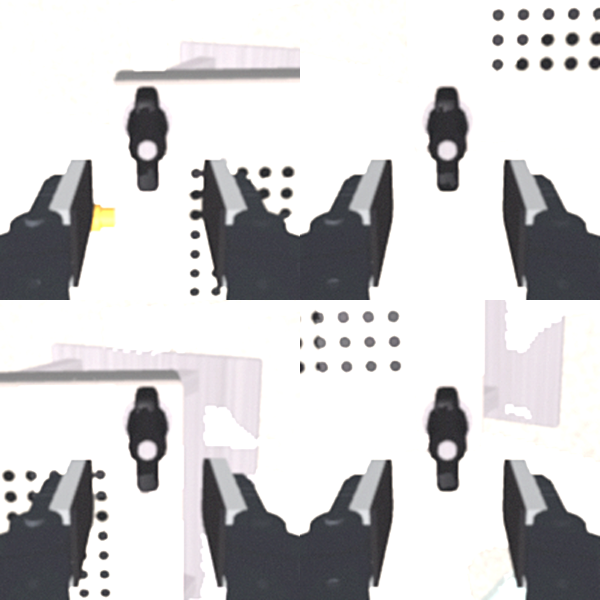

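All four wings lie crosswise, in line with the tool at 1.585. The reaction torque rose to about 0.2–0.28 Nm at the stops. One top view to check the bystanders, then I'll hand in.

```bash
python3 - <<'E'
from h import *
cv2.imwrite("pics/scene9.png",manip.read_camera("scene")[:,:,::-1])
manip.dwell(.3); print(manip.observe()['force'],manip.observe()['time'])
E
```

```text
[0.74573399 0.04977142 0.15351715] 38.2917
```

View pics/scene9.png

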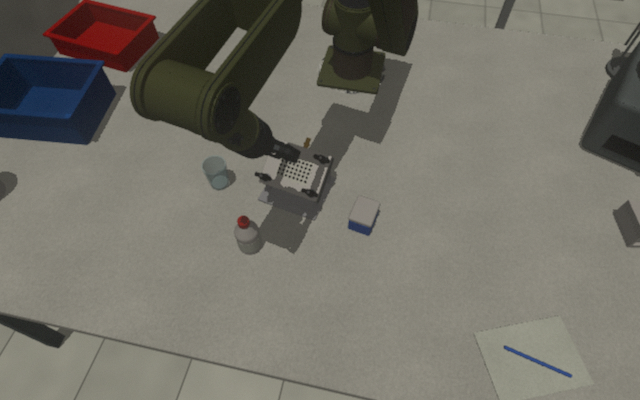

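The bottle (247,235), beaker (217,172) and tip box (364,215) are where they were at the start, and the arm is clear of everything.

```bash
python3 -c "
from station import manip
manip.job_done()"
```

```text
the job is handed in; nothing more can be done
```

All four wing screws are home and the job is handed in, with the robot's clock at about 38 s of the allowed 72 s. I turned them in the order near left, far right, near right, far left, first all to about 0.80 rad and then all against their stops.

**Last checks:**
- **Screws:** In the wrist pictures all four wings lie crosswise. Each one lined up with the gripper at the commanded 1.585 rad. In the second pass the reaction torque rose to 0.19–0.28 Nm, as expected against the stops.
- **Surroundings:** The bottle, beaker and tip box stand where they were at the start. The gripper is open and clear of everything, with wrist force under 1 N.

**What disagreed:** The first grasp on the near left screw closed on nothing, above the wing, and moved nothing. In the pictures the fingertips sat roughly at the tool point, not 25 mm ahead of it as stated. I gripped about 20 mm deeper after a force-guarded descent, and every grasp after that held, at a width of about 9 mm.

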